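# Roll the spray can into the mixer nest under a hand float

### The arm

A 7-joint arm with a two-finger parallel gripper is mounted at the origin on the work surface. World frame = base frame: x ahead of the robot, y to its left, z up, the work surface at z = 0. Lengths are in m, angles in rad, forces in N, time in s.
With the tool pointing down it reaches from about 0.425 to 0.925 m from the base axis. Payload 6.8 kg.
Tool frame: the origin (TCP) lies on the centre line of the jaws, within the pads' length; the fingertips stand 14 mm ahead of it and the grasp point (between the pads) lies 5 mm behind it; z points along the fingers, y is the line along which they close (so a half turn about z gives the same grasp; the last joint's range is limited). The gripper opens to 88 mm and grips with 3 to 60 N. Pads are 20 mm wide; open, the fingers measure 115 mm over their backs; the gripper's body (75 mm by 178 mm) begins 61 mm behind the grasp point.
Start: joints at [-1.367, 0.477, 0.022, 1.555, -0.011, 1.109, -0.083], TCP at [0.207, 0.642, 0.237] pointing down, gripper open.
Joint ranges: [-2.96, 2.96], [-0.34, 2.1], [-1.41, 1.46], [0.24, 2.44], [-1.37, 4.51], [0.17, 1.92], [-2.96, 2.96]. Speed limits (rad/s): [2.39, 2.39, 3.14, 3.14, 3.14, 3.14, 3.14].

### API

Orientations are given as a unit quaternion [w, x, y, z].
In Python, from cell import arm, capture, camera_info, job gives the robot as it stands. The module is installed in compiled form; this text tells all that it offers.
- The arm moves only by the shell command python3 -m handwheel 'ROWS' [OPENING] [FORCE]. ROWS is a JSON object of lists of equal length, an entry for each row: "dp": the shift along the world's x, y, z in cm, a list of three; "roll": the turn about the world's z in rad. A call has 1 to 5 rows; each row is the pose to reach, as a shift and turn from the pose commanded when the call began; what a row does not reach only later rows make up. A row lasts 1/12 s, in which the tool goes at most 41.7 mm and 7.16 degrees, less where a joint would pass 70% of its speed; a pose out of reach is approached as far as the arm can. A call with a gripper value outside its range is refused whole. OPENING is the closure, from -1 (fully open) to 1 (shut), set as the call begins (- or left out, the last holds). The fingers move at their own pace and stop on an object; FORCE is the grip in N (left out, the last holds). Time passes only in rows, so rows that repeat a pose let the fingers close. It gives the time, the measured TCP pose, the force, the opening and the grip force at its end, in the units of the state.
- arm.state(): the state, without advancing time (a new reading comes with each control period).
- capture(name): name is "side" or "top"; returns the picture (480x640x3 uint8, red, green, blue); there is no depth.
- camera_info(name): a dict with "fx", "fy", "cx", "cy" (pixels), "k1" (the pictures are not rectified: a ray, as slopes to the right and down, at radius r is drawn at 1 + k1 r^2 times it, then the intrinsics apply), "position" and "orientation" of the camera in the world. Camera axes: x right, y down, z forward; pixel columns grow to the right and rows downward; lengths in m; the calibration is good to about 2 mm. A picture is of the moment at which its call begins. camera_info takes no time and is no camera call.
- job.close_job(): hands the job in; it is judged then, once.
The state is a dict: "t": time; "qpos": joint angles; "dq": joint speeds; "effort": joint torques, N m; "ee_pos": TCP position; "orientation": TCP orientation; "force": force on the tool from outside, world axes, zero at the start; "torque": the same for the moment, N m; "opening": finger opening in m; "grasp_force": force on a finger pad.
Only numpy, scipy, OpenCV 4.12 (cv2) and the standard library are available. Lean on these libraries where they do the work, as an engineer would, in place of code of your own. Each camera call takes 0.05 s, during which the arm holds its last target. There are 200 camera calls.

### The job

Pick up the hand float by its handle, lay its flat rubber sole on top of the red spray can lying on the grey loading bed, and slowly roll the can along under the sole, over the low yellow strip and into the nest, square against the black stop; keep it under the sole and under control until it has dropped in, press gently enough not to dent it (never more than about 2 kg), and do not touch the can with the gripper or shove it with the edge of the float. Then stand the float back down on the cork mat, sole down, let go of it and leave everything else where it is.

Things in the scene. Friction and masses are not known exactly. Their poses are not given: they have to be found in the camera images.
- bed: fixed grey bed, 250 (x) x 240 (y) mm, height-adjustable: its rolling surface is 8 to 33 mm above the bench, always 8 mm above its origin, which lies below its centre. The can is rolled to its +x, over a yellow strip (strip), to a black stop with its face at x = 100 mm, 190 mm long (y), 18 mm thick, its top 27 mm above the rolling surface. Side rails at y = +-117 mm are 12 mm high
- strip (a point): top centre of the yellow strip across the bed; x 57 mm, y 0, z 11 mm in the bed's frame, axes as the bed's. The strip is 6 mm wide (x), 3 mm high over the bed's surface, 190 mm long (y)
- nest (a point): where the middle of the can belongs: in the nest, the 40 mm wide gap between the strip and the stop; x 72.5 mm, y 0, z 34 mm in the bed's frame, axes as the bed's (x = roll direction). The can has about 2 mm of play there in x
- can_mid (a point): middle of the red lying spray can, on its axis, 26 mm above the bed's surface. Body 52 mm in diameter, 130 mm long; the white cap, 44 mm in diameter, adds 24 mm at its +x end. Its x axis is the can's axis, level, at the start within 0.12 rad of the bed's y, cap end to the bed's +y; y and z turn as it rolls
- float: hand float, used as a flat palm; origin at the centre of its sole's underside, z up. Rigid flat black sole 200 (x) x 100 (y) mm; sole and deck together 22 mm thick. On the deck stands a dark block handle 30 mm thick (x), 70 mm long (y), 22 to 64 mm above the sole's underside. About 0.32 kg. At the start it stands sole down on the mat, its x within about 0.7 rad of the bed's x
- handle (a point): centre of the float's handle, 43 mm above the sole's underside, axes as the float's: grip it across the float's x (30 mm)
- mat: fixed cork mat, 220 (x) x 230 (y) mm, 4 mm thick; origin at the centre of its underside, its top 4 mm above the bench. The float belongs back on it
- spray_blue: loose standing blue spray can, 52 mm across, 160 mm tall; a bystander; origin at the centre of its underside
- spray_orange: loose standing orange spray can, 52 mm across, 160 mm tall; a bystander; origin at the centre of its underside
- tape: loose roll of green tape lying flat, 100 mm across, 24 mm tall; a bystander; origin at the centre of its underside
- thinner: loose amber bottle, 72 mm across, 200 mm tall; a bystander; origin at the centre of its underside
- jar: loose blue jar with white lid, 68 mm across, 90 mm tall; a bystander; origin at the centre of its underside
- scraper: loose scraper lying flat; its handle points to its -x; a bystander
- pot: loose white open pot, 90 mm across, 100 mm tall; a bystander; origin at the centre of its underside
- can: the same can, same origin and axes as can_mid. Rigid, 0.24 to 0.42 kg, rolls freely; advances half as far as the sole. Press it some 5 to 15 N: under a light touch the sole slips; its top rises 3 mm over the strip, then sinks. Move the sole square to the can's axis: dragged along it, the can sticks and jerks. Strip and stop square it up as the sole moves on
Mind the look-alikes: they are no part of the job. Leave any green look-alike of the can alone.

How it is judged:
On the way, in this order (a step that is already met when the one before it is completed fails the run):
1. the float is lifted in the gripper (height (world z) of float above 0.03 m and contact force between the fingers and float above 1 N), for 0.2 s.
2. the can has been rolled at least 3 cm and is pressed under the sole (contact force between float and can above 1.5 N and distance of can_mid from where it was at the start of the episode above 0.03 m and z of can_mid in the frame of float below -0.02 m), for 0.2 s.
3. the can lies in the nest, square to the stop (x of can_mid in the frame of nest between -0.005 and 0.005 m and y of can_mid in the frame of nest between -0.03 and 0.03 m and z of can_mid in the frame of nest between -0.002 and 0.002 m and angle between the x axis of can_mid and the y axis of nest, either way round below 0.06 rad), for 0.2 s.
At the end, for the whole second after the job is handed in: Can at rest in the nest: its middle within 5 mm of the nest point along the roll, 30 mm along the stop, 2 mm in height, axis within 0.06 rad of the stop. Float released, sole down (tilt under 0.05 rad, underside under 8 mm over the bench), within 60 mm of the mat's centre (all of step 3 and linear speed of each of can, float below 0.02 m/s and horizontal distance between float and mat below 0.06 m and height (world z) of float below 0.008 m and angle between float's own z axis and vertical below 0.05 rad); the robot touches nothing.
It fails at once if the can is pressed with more than 30 N (contact force between float and can above 30 N).
It fails at once if the gripper or arm touches the can (contact force between any of the fingers, the arm and can above 0.5 N).
It fails at once if the can is shoved with the float's edge (touched by the float while its top stands more than 8 mm above the sole) (contact force between float and can above 0.5 N and z of can_mid in the frame of float above -0.018 m).
It fails at once if the can runs loose (faster than 0.1 m/s, not under the float, outside the nest) (linear speed of can above 0.1 m/s and contact force between float and can below 0.1 N and x of can_mid in the frame of nest below -0.02 m).
It fails at once if a bystander is moved by more than 2 cm (distance of any of spray_blue, spray_orange, tape, thinner, jar, scraper, pot from where it was at the start of the episode above 0.02 m).
It also fails if it takes over 72 s, if anything falls off the work surface, if the arm or the gripper's body presses on something with over 40 N, if the wrist force passes 120 N, or if a joint passes its speed limit or range.

## Working session

There is one attempt and no reset: what is moved stays moved. The work goes in short steps, Python scripts to look and compute and a shell command to move; the robot and the scene stay as the last step left them, time stands still between calls to the robot, and variables do not carry over. Pictures are saved under pics/ and viewed, at most 10 in all, crops included, and the job is handed in when it is done.

```bash
mkdir -p pics; cat > h.py <<'E'
import numpy as np, cv2
from scipy.spatial.transform import Rotation as R
from cell import arm, capture, camera_info, job
def cam(n):
    c=camera_info(n); q=c["orientation"]; return c,R.from_quat([q[1],q[2],q[3],q[0]]).as_matrix(),np.array(c["position"])
def ray(n,uv):
    c,M,p=cam(n); K=np.array([[c["fx"],0,c["cx"]],[0,c["fy"],c["cy"]],[0,0,1.]])
    x=cv2.undistortPoints(np.array(uv,float).reshape(-1,1,2),K,np.array([c["k1"],0,0,0.])).reshape(-1,2)
    return p,np.c_[x,np.ones(len(x))]@M.T
def plane(n,uv,z):
    p,d=ray(n,uv); return p+d*((z-p[2])/d[:,2])[:,None]
def save(im,f): cv2.imwrite("pics/"+f,im[:,:,::-1])
def proj(n,P):
    c,M,p=cam(n); X=(np.atleast_2d(P)-p)@M; s=X[:,:2]/X[:,2:]; s=s*(1+c["k1"]*(s**2).sum(1))[:,None]
    return s*[c["fx"],c["fy"]]+[c["cx"],c["cy"]]
def tri(ua,ub):
    p,d=ray("top",[ua]);q,e=ray("side",[ub]);d=d[0];e=e[0]
    s=np.linalg.lstsq(np.c_[d,-e],q-p,rcond=None)[0]; a=p+d*s[0]; b=q+e*s[1]
    return (a+b)/2,np.linalg.norm(a-b)
E
python3 - <<'E'
from h import *
for n in("top","side"):
    save(capture(n),n+"0.png"); c,M,p=cam(n); print(n,c,M.round(3).tolist())
print(arm.state())
E
```

```text
top {'fx': 503.9768613528813, 'fy': 503.9768613528813, 'cx': 307.5762774791742, 'cy': 230.8869979578678, 'k1': -0.06790650595856405, 'position': array([ 0.35004913, -0.009739  ,  1.47635142]), 'orientation': array([ 0.03707346, -0.70523977,  0.70728669, -0.03174839])} [[-0.003, -0.995, 0.097], [-1.0, 0.003, 0.007], [-0.008, -0.097, -0.995]]
side {'fx': 440.54872528422715, 'fy': 440.54872528422715, 'cx': 319.1217171978628, 'cy': 238.6200569772524, 'k1': -0.005044675621625388, 'position': array([ 0.43852368, -0.90670988,  0.56289542]), 'orientation': array([-0.50534245,  0.86265625, -0.00976121,  0.01891866])} [[0.999, 0.002, 0.043], [-0.036, -0.489, 0.872], [0.023, -0.872, -0.489]]
{'t': 0.1, 'qpos': array([-1.36712752,  0.47770148,  0.02232741,  1.55630454, -0.0115232 ,
        1.10933328, -0.08312664]), 'dq': array([ 0.00100166,  0.00054499,  0.00193092, -0.00313692,  0.00061981,
        0.00182336,  0.00085416]), 'effort': array([ 5.59048669e-03, -5.84094071e+01,  1.54089399e+00, -2.73316777e+01,
       -5.41190221e-02,  1.30670203e-02,  6.59538114e-05]), 'ee_pos': array([0.20688744, 0.641975  , 0.23580963]), 'orientation': array([-8.14815250e-05,  1.55255229e-01,  9.87874060e-01, -8.05499642e-04]), 'force': array([-0.01688805, -1.11069352,  0.03931008]), 'torque': array([-0.05274886, -0.01996675,  0.00298137]), 'grasp_force': 0.0, 'opening': 0.08754207866467988}
```

View pics/top0.png

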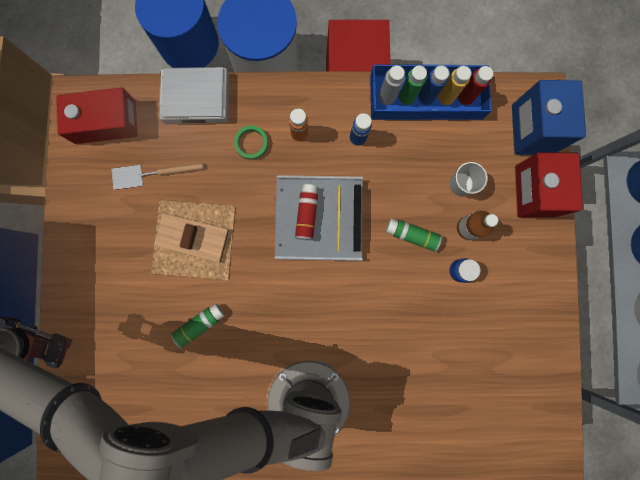

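View pics/side0.png

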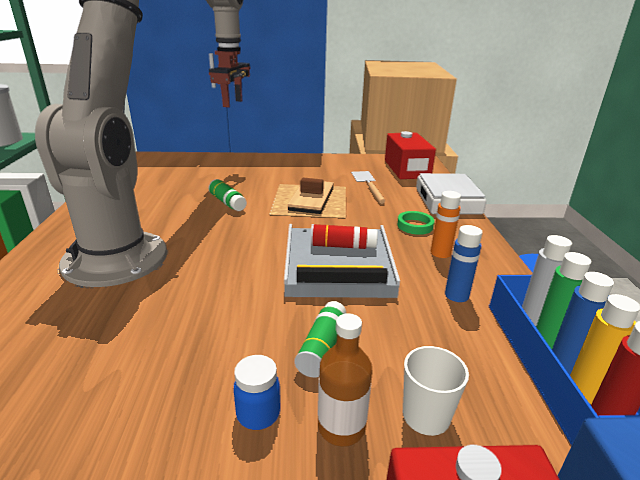

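Candidates for the can: red lying on the bed (307,212 top), green ones at (415,235) and (197,326), and a red one standing in the crate (482,80). I choose the red one with a white cap on the bed at (307,212). The float is at (193,237) on the mat, with its handle at (188,237). Bed +x points to world -y (image right).

```bash
python3 - <<'E'
from h import *
t=cv2.imread("pics/top0.png"); s=cv2.imread("pics/side0.png")
a=cv2.resize(t[165:290,140:380],None,fx=3.3,fy=3.3,interpolation=cv2.INTER_CUBIC)[:,:800]
cv2.imwrite("pics/crop0.png",a)
b=cv2.resize(s[165:305,265:405],None,fx=4,fy=4,interpolation=cv2.INTER_CUBIC)
cv2.imwrite("pics/crop1.png",b)
def masks(n,im,roi):
    x0,y0,x1,y1=roi; c=im[y0:y1,x0:x1]; h=cv2.cvtColor(c,cv2.COLOR_BGR2HSV).astype(int);H,S,V=h[...,0],h[...,1],h[...,2]
    ms={"red":((H<8)|(H>172))&(S>150)&(V>70),"yellow":(H>20)&(H<32)&(S>150)&(V>120),"black":(V<45),"white":(S<40)&(V>190),"grey":(S<70)&(V>95)&(V<190)}
    for k,m in ms.items():
        cs,_=cv2.findContours(m.astype(np.uint8),cv2.RETR_EXTERNAL,cv2.CHAIN_APPROX_NONE)
        for q in sorted(cs,key=cv2.contourArea)[::-1][:3]:
            if cv2.contourArea(q)>25:
                r=cv2.minAreaRect(q+np.array([x0,y0])); print(n,k,cv2.contourArea(q),cv2.boxPoints(r).round(1).tolist())
masks("top",t,(270,170,370,265)); masks("topfloat",t,(145,195,245,285)); masks("side",s,(280,220,402,302)); masks("sidefl",s,(270,170,350,220))
E
```

```text
top red 323.5 [[296.6000061035156, 223.0], [299.29998779296875, 201.89999389648438], [316.20001220703125, 204.0], [313.6000061035156, 225.10000610351562]]
top red 144.0 [[295.1000061035156, 234.89999389648438], [296.3999938964844, 224.8000030517578], [313.29998779296875, 226.89999389648438], [312.0, 237.0]]
top red 62.5 [[299.79998779296875, 197.0], [300.20001220703125, 192.10000610351562], [317.20001220703125, 193.39999389648438], [316.79998779296875, 198.3000030517578]]
top yellow 42.0 [[338.0, 186.0], [339.0, 186.0], [339.0, 250.0], [338.0, 250.0]]
top black 382.0 [[354.0, 185.0], [360.0, 185.0], [360.0, 250.0], [354.0, 250.0]]
top white 40.5 [[304.0, 185.0], [312.0, 185.0], [312.0, 191.0], [304.0, 191.0]]
top grey 6524.5 [[274.3999938964844, 259.0], [275.79998779296875, 174.8000030517578], [363.3999938964844, 176.3000030517578], [362.0, 260.5]]
side red 512.5 [[326.70001220703125, 246.10000610351562], [327.8999938964844, 224.6999969482422], [353.6000061035156, 226.10000610351562], [352.3999938964844, 247.5]]
side red 224.5 [[313.0, 224.0], [325.0, 224.0], [325.0, 245.0], [313.0, 
[... 277 characters left out ...]
8.0], [386.0, 268.0], [386.0, 282.0], [297.0, 282.0]]
side white 121.0 [[367.0, 243.0], [367.0, 229.0], [379.0, 229.0], [379.0, 243.0]]
side white 85.5 [[380.0, 225.3000030517578], [382.5, 224.5], [399.5, 279.79998779296875], [397.0, 280.6000061035156]]
side white 79.0 [[284.0, 279.0], [289.20001220703125, 223.8000030517578], [292.0, 224.10000610351562], [286.79998779296875, 279.29998779296875]]
side grey 5755.5 [[283.79998779296875, 296.29998779296875], [284.6000061035156, 226.89999389648438], [399.6000061035156, 228.1999969482422], [398.79998779296875, 297.5]]
sidefl black 59.0 [[287.79998779296875, 212.1999969482422], [288.0, 207.0], [322.0, 208.0], [321.8999938964844, 213.1999969482422]]
```

View pics/crop0.png

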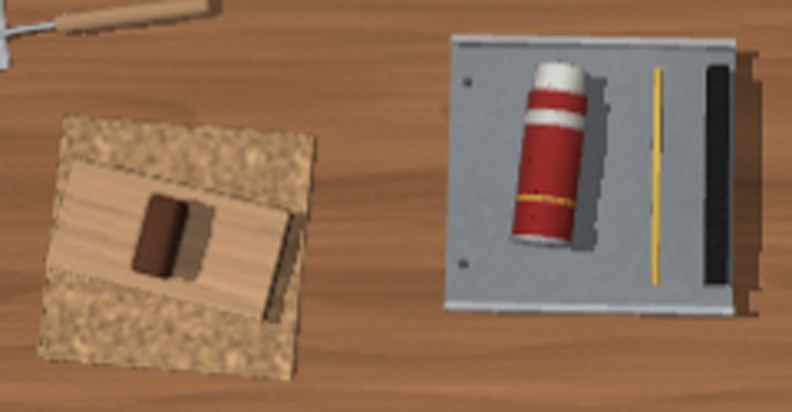

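View pics/crop1.png

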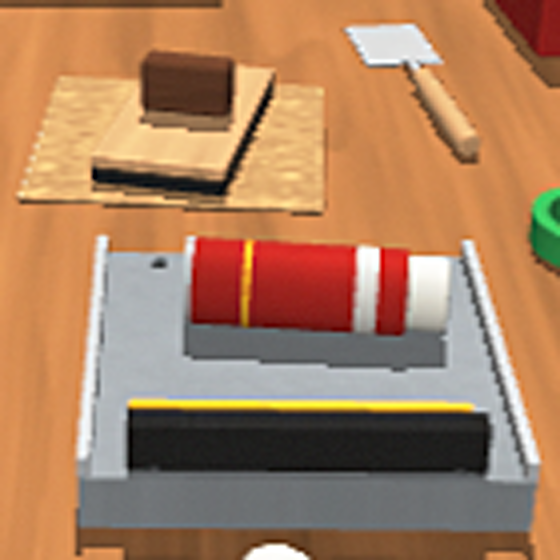

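The top crop confirms the red can with its white cap facing image-up, the yellow strip at crop x≈656, the black stop at x≈717, and the float handle at about (158,236). The side crop shows the front face of the bed and the strip just behind the stop.

```bash
python3 - <<'E'
from h import *
T=lambda L:[(140+(x+.5)/3.3-.5,165+(y+.5)/3.3-.5) for x,y in L]
S=lambda L:[(265+(x+.5)/4-.5,165+(y+.5)/4-.5) for x,y in L]
def pr(k,v): print(k,np.round(np.array(v)*1000,1).tolist())
# heights
for k,a,b in [("strip far",(657,67),(475,404)),("strip near",(655,286),(127,401)),("stop back far",(707,65),(488,411)),("stop back near",(704,285),(127,407)),("rail -x+y",(452,37),(468,240)),("rail -x -y",(445,306),(101,238)),("front far",(735,40),(535,460)),("front near",(735,314),(80,460)),
 ("fl",(293,210),(228,182)),("fl2",(268,320),(93,174)),("mat",(316,136),(326,212)),("mat2",(295,380),(19,200))]:
    p,e=tri(T([a])[0],S([b])[0]); pr(k,[*p,e])
m=plane("top",T([(65,116),(316,136),(295,380),(38,360)]),.004); pr("mat",m.mean(0))
f=plane("top",T([(73,160),(293,210),(268,320),(48,268)]),.026); pr("float",f.mean(0)); 
d=f[1]+f[2]-f[0]-f[3]; w=f[0]+f[1]-f[2]-f[3]; print("len",np.linalg.norm(d)/2,np.linalg.norm(w)/2,"float x yaw",np.arctan2(d[1],d[0]),"from y",np.arctan2(w[1],w[0])-np.pi/2)
h=plane("top",T([(148,195),(187,203),(167,278),(132,270)]),.068); pr("handle",h.mean(0))
for z in (.016,.022,.028,.034,.041):
    s=plane("top",T([(657,67),(655,286)]),z+.003); st=plane("top",T([(707,65),(704,285),(729,65),(728,285)]),z+.027)
    pr(f"z{z} strip",[*s.mean(0),np.linalg.norm(s[0]-s[1])]); pr("stop",[*st.mean(0),np.linalg.norm(st[0]-st[1])])
    d=s[0]-s[1]; print("bed y dir",np.arctan2(d[1],d[0]))
    print("side pred strip",proj("side",s).round(1).tolist(),S([(475,404),(127,401)]))
E
```

```text
strip far [623.3, -89.6, 36.7, 1.5]
strip near [430.8, -86.3, 36.6, 1.9]
stop back far [620.9, -131.6, 59.3, 1.0]
stop back near [430.7, -126.9, 58.8, 0.9]
rail -x+y [648.2, 90.0, 46.0, 3.0]
rail -x -y [413.1, 95.1, 43.7, 3.0]
front far [644.0, -157.3, 45.9, 4.1]
front near [406.6, -154.6, 44.3, 0.6]
fl [500.0, 231.9, 18.2, 1.8]
fl2 [403.0, 253.5, 13.7, 1.8]
mat [568.9, 214.6, 3.2, 0.4]
mat2 [350.5, 230.7, 3.7, 1.5]
mat [469.3, 337.2, 4.0]
float [474.6, 339.2, 26.0]
len 0.20155779281888295 0.09835725878342548 float x yaw -1.7989967193302434 from y -1.7789084162488262
handle [473.4, 339.0, 68.0]
z0.016 strip [530.1, -88.9, 19.0, 194.8]
stop [528.3, -140.6, 43.0, 192.5]
bed y dir -0.017753515010601233
side pred strip [[384.9, 272.5], [297.7, 271.7]] [(383.375, 265.625), (296.375, 264.875)]
z0.022 strip [529.4, -88.6, 25.0, 194.0]
stop [527.5, -140.1, 49.0, 191.7]
bed y dir -0.017753515010601247
side pred strip [[384.6, 270.2], [297.5, 269.4]] [(383.375, 265.625), (296.375, 264.875)]
z0.028 strip [528.6, -88.3, 31.0, 193.2]
stop [526.8, -139.5, 55.0, 190.9]
bed y dir -0.01775351501060132
side pred strip [[384.3, 267.8], [297.4, 267.0]] [(383.375, 265.625), (296.375, 264.875)]
z0.034 strip [527.9, -88.0, 37.0, 192.4]
stop [526.0, -139.0, 61.0, 190.1]
bed y dir -0.017753515010601247
side pred strip [[384.0, 265.5], [297.2, 264.7]] [(383.375, 265.625), (296.375, 264.875)]
z0.041 strip [527.0, -87.6, 44.0, 191.4]
stop [525.2, -138.4, 68.0, 189.2]
bed y dir -0.017753515010601295
side pred strip [[383.7, 262.7], [297.0, 261.9]] [(383.375, 265.625), (296.375, 264.875)]
```

```bash
python3 - <<'E'
from h import *
T=lambda L:[(140+(x+.5)/3.3-.5,165+(y+.5)/3.3-.5) for x,y in L]
e=plane("top",T([(541,241),(557,93),(513,237),(572,243),(527,92),(587,97)]),.059)
print(e.round(4).tolist()); d=e[1]-e[0]; print("yaw",np.arctan2(d[1],d[0]),np.linalg.norm(d),e[:2].mean(0), [np.arctan2(*(e[i]-e[j])[1::-1]) for i,j in((4,2),(5,3))])
E
python3 -m handwheel '{"dp":[[2.4,-2.8,0],[4.9,-5.5,0],[7.3,-8.2,0],[9.7,-11,0],[12.1,-13.7,0]],"roll":[0.02,0.04,0.06,0.08,0.09]}' -1
```

```text
[[0.4693, 0.0121, 0.059], [0.5974, -0.002, 0.059], [0.4728, 0.036, 0.059], [0.4675, -0.0144, 0.059], [0.5984, 0.0239, 0.059], [0.5938, -0.0278, 0.059]]
yaw -0.1090791778917054 0.12887635725854255 [0.53333266 0.00505437 0.059     ] [np.float64(-0.09597360426185872), np.float64(-0.10565315649912506)]
t: 0.52
ee_pos: [0.3289, 0.5036, 0.2363]
orientation: [-0.0, 0.11, 0.994, -0.0]
force: [0.9, 0.2, 0.3]
opening: 0.0873
grasp_force: 0.0
```

```bash
python3 -m handwheel '{"dp":[[2.4,-2.8,0],[4.9,-5.5,-2],[7.3,-8.2,-4],[9.7,-11,-6],[12.1,-13.7,-8]],"roll":[0,0,0,0,0]}'
```

```text
t: 0.93
ee_pos: [0.4498, 0.3668, 0.1558]
orientation: [0.0, 0.111, 0.994, -0.0]
force: [-0.2, 1.4, -0.2]
opening: 0.0878
grasp_force: 0.0
```

```bash
python3 -m handwheel '{"dp":[[2.4,-2.8,0],[2.4,-2.8,-3],[2.4,-2.8,-6],[2.4,-2.8,-8.5],[2.4,-2.8,-8.5]],"roll":[0,0,0,0,0]}'
python3 - <<'E'
from h import *
print(arm.state()["ee_pos"])
a=capture("side")[120:240,240:380]; b=capture("top")[185:285,140:260]
im=np.hstack([cv2.resize(a,(467,400)),cv2.resize(b,(333,278)).repeat(1,0) if 0 else np.vstack([cv2.resize(b,(333,278)),np.zeros((122,333,3),np.uint8)])]); save(im,"g.png")
E
```

```text
t: 1.35
ee_pos: [0.4702, 0.3379, 0.0669]
orientation: [-0.003, 0.111, 0.994, -0.003]
force: [-0.8, -0.6, -0.2]
opening: 0.0877
grasp_force: 0.0
[0.47021921 0.3379103  0.06689623]
```

View pics/g.png

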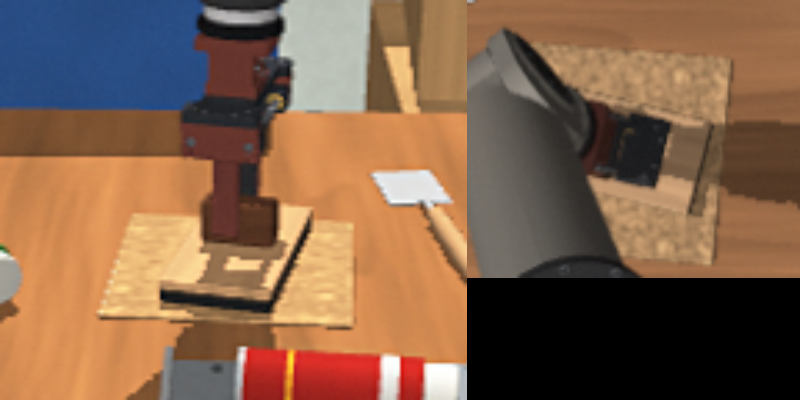

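The side crop shows the fingers straddling the handle, a bit left of its centre (228 vs 240), so I shift +x slightly.

```bash
python3 -m handwheel '{"dp":[[0.6,0,0],[0.6,0,-1.2],[0.6,0,-2.2],[0.6,0,-2.2],[0.6,0,-2.2]],"roll":[0,0,0,0,0]}' -1 && python3 -m handwheel '{"dp":[[0,0,0],[0,0,0],[0,0,0],[0,0,0],[0,0,0]],"roll":[0,0,0,0,0]}' 1 50
```

```text
t: 1.87
ee_pos: [0.4785, 0.3402, 0.0491]
orientation: [-0.0, 0.111, 0.994, -0.0]
force: [1.0, 0.6, 0.0]
opening: 0.0879
grasp_force: 0.0
t: 2.28
ee_pos: [0.4792, 0.3405, 0.0499]
orientation: [0.0, 0.111, 0.994, 0.0]
force: [-0.8, 0.5, -0.1]
opening: 0.058
grasp_force: 0.0
```

```bash
python3 -m handwheel '{"dp":[[0,0,0],[0,0,0],[0,0,0],[0,0,0],[0,0,0]],"roll":[0,0,0,0,0]}'
```

```text
t: 2.7
ee_pos: [0.4791, 0.3405, 0.0497]
orientation: [-0.0, 0.111, 0.994, 0.0]
force: [-0.4, -0.3, 0.5]
opening: 0.0295
grasp_force: 49.7
```

```bash
python3 -m handwheel '{"dp":[[0,0,1],[0,0,3],[0,0,6],[0,0,9],[0,0,12]],"roll":[0,0,0,0,0]}' && python3 -m handwheel '{"dp":[[0.6,-2.8,0.4],[1.2,-6,0.8],[1.9,-9,1.2],[2.5,-12,1.6],[3.2,-14,2]],"roll":[0.04,0.08,0.12,0.16,0.2]}' && python3 -m handwheel '{"dp":[[0.6,-2.8,0],[1.4,-6,0],[2.1,-9,0],[2.8,-12,0],[3.3,-14,0]],"roll":[0,0,0,0,0]}'; python3 -m handwheel '{"dp":[[0,0,0],[0,0,0],[0,0,0],[0,0,0]],"roll":[0,0,0,0]}'
python3 - <<'E'
from h import *
print(arm.state()["ee_pos"])
a=capture("side")[130:310,240:420]; b=capture("top")[150:290,240:380]
save(np.hstack([cv2.resize(a,(400,400)),cv2.resize(b,(400,400))]),"h.png")
E
```

```text
t: 3.12
ee_pos: [0.4785, 0.3399, 0.171]
orientation: [-0.0, 0.111, 0.994, -0.001]
force: [0.7, 0.5, -2.8]
opening: 0.0297
grasp_force: 49.7
t: 3.53
ee_pos: [0.5106, 0.1966, 0.1901]
orientation: [-0.0, 0.011, 1.0, -0.001]
force: [-0.2, -0.6, -2.9]
opening: 0.0301
grasp_force: 49.7
t: 3.95
ee_pos: [0.5439, 0.0566, 0.19]
orientation: [-0.0, 0.012, 1.0, -0.001]
force: [0.2, -0.2, -3.3]
opening: 0.0301
grasp_force: 49.7
t: 4.28
ee_pos: [0.5436, 0.0621, 0.1897]
orientation: [-0.0, 0.01, 1.0, 0.0]
force: [0.8, 1.0, -2.3]
opening: 0.0298
grasp_force: 49.7
[0.54360886 0.06207658 0.18966013]
```

View pics/h.png

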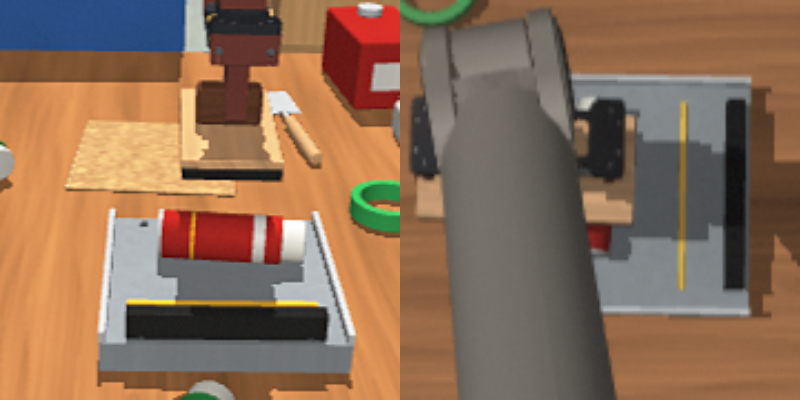

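Side crop: the float hangs level in the gripper, behind and above the can. Next I lower it until it touches.

```bash
python3 -m handwheel '{"dp":[[0,0,-2],[0,0,-4],[0,0,-5.2],[0,0,-5.4],[0,0,-5.4]],"roll":[0,0,0,0,0]}';python3 -m handwheel '{"dp":[[0,0,-0.05],[0,0,-0.1],[0,0,-0.1],[0,0,-0.1]],"roll":[0,0,0,0]}'; python3 -m handwheel '{"dp":[[0,0,-0.05],[0,0,-0.1],[0,0,-0.1],[0,0,-0.1]],"roll":[0,0,0,0]}'
```

```text
t: 4.8
ee_pos: [0.5434, 0.0611, 0.135]
orientation: [-0.001, 0.01, 1.0, -0.0]
force: [-0.5, -0.6, -3.1]
opening: 0.0297
grasp_force: 49.7
t: 5.13
ee_pos: [0.5445, 0.0606, 0.1353]
orientation: [0.001, 0.011, 1.0, 0.0]
force: [0.5, -0.3, -2.2]
opening: 0.0299
grasp_force: 49.7
t: 5.47
ee_pos: [0.544, 0.0604, 0.1337]
orientation: [-0.0, 0.011, 1.0, 0.0]
force: [-0.8, 0.3, -3.7]
opening: 0.0298
grasp_force: 49.7
```

```bash
python3 -m handwheel '{"dp":[[0,0,-0.05],[0,0,-0.1],[0,0,-0.1],[0,0,-0.1]],"roll":[0,0,0,0]}'; python3 -m handwheel '{"dp":[[0,0,-0.05],[0,0,-0.1],[0,0,-0.1],[0,0,-0.1]],"roll":[0,0,0,0]}'
```

```text
t: 5.8
ee_pos: [0.544, 0.0605, 0.1326]
orientation: [-0.0, 0.011, 1.0, 0.0]
force: [-0.3, 0.8, -3.2]
opening: 0.0299
grasp_force: 49.7
t: 6.13
ee_pos: [0.544, 0.0605, 0.1316]
orientation: [-0.0, 0.011, 1.0, 0.0]
force: [-0.8, 0.4, -3.9]
opening: 0.0299
grasp_force: 49.7
```

```bash
python3 -m handwheel '{"dp":[[0,0,-0.05],[0,0,-0.1],[0,0,-0.1],[0,0,-0.1]],"roll":[0,0,0,0]}'
```

```text
t: 6.47
ee_pos: [0.544, 0.0605, 0.1306]
orientation: [-0.0, 0.011, 1.0, -0.0]
force: [-0.1, -0.3, -3.2]
opening: 0.0303
grasp_force: 49.7
```

```bash
python3 -m handwheel '{"dp":[[0,0,-0.05],[0,0,-0.1],[0,0,-0.1],[0,0,-0.1]],"roll":[0,0,0,0]}'
```

```text
t: 6.8
ee_pos: [0.544, 0.0605, 0.1296]
orientation: [-0.0, 0.011, 1.0, 0.0]
force: [-0.1, -0.4, -3.5]
opening: 0.0301
grasp_force: 49.7
```

```bash
python3 -m handwheel '{"dp":[[0,0,-0.05],[0,0,-0.1],[0,0,-0.1],[0,0,-0.1]],"roll":[0,0,0,0]}'
```

```text
t: 7.13
ee_pos: [0.5443, 0.0605, 0.1294]
orientation: [0.0, 0.011, 1.0, 0.0]
force: [-1.9, 0.1, 4.4]
opening: 0.0303
grasp_force: 49.8
```

```bash
python3 -m handwheel '{"dp":[[0,0,-0.05],[0,0,-0.1],[0,0,-0.1],[0,0,-0.1]],"roll":[0,0,0,0]}'
```

```text
t: 7.47
ee_pos: [0.5444, 0.0606, 0.1292]
orientation: [0.0, 0.011, 1.0, 0.0]
force: [-4.9, 0.4, 13.5]
opening: 0.0299
grasp_force: 49.9
```

```bash
python3 -m handwheel '{"dp":[[-0.03,-0.3,-0.06],[-0.07,-0.7,-0.06],[-0.11,-1.1,-0.06],[-0.15,-1.5,-0.06],[-0.2,-2,-0.06]],"roll":[0,0,0,0,0]}'
```

```text
t: 7.88
ee_pos: [0.5421, 0.0409, 0.129]
orientation: [0.0, 0.011, 1.0, 0.0]
force: [-8.1, 1.1, 19.9]
opening: 0.0299
grasp_force: 50.0
```

```bash
python3 -m handwheel '{"dp":[[-0.04,-0.4,0],[-0.08,-0.8,0],[-0.12,-1.2,0],[-0.16,-1.6,0],[-0.2,-2,0]],"roll":[0,0,0,0,0]}'
```

```text
t: 8.3
ee_pos: [0.5398, 0.0207, 0.1291]
orientation: [-0.0, 0.011, 1.0, 0.001]
force: [-9.4, 1.7, 21.9]
opening: 0.03
grasp_force: 49.9
```

My last correction had the wrong sign: it pressed harder, about 24 N. I ease off by 1.4 mm now.

```bash
python3 -m handwheel '{"dp":[[0,0,0.07],[0,0,0.14],[0,0,0.14]],"roll":[0,0,0]}'
```

```text
t: 8.55
ee_pos: [0.5398, 0.0204, 0.1292]
orientation: [-0.0, 0.011, 1.0, 0.0]
force: [-5.4, 0.2, 9.6]
opening: 0.0302
grasp_force: 49.9
```

```bash
python3 -m handwheel '{"dp":[[-0.04,-0.4,0],[-0.08,-0.8,0],[-0.12,-1.2,0],[-0.16,-1.6,0],[-0.2,-2,0]],"roll":[0,0,0,0,0]}'
python3 - <<'E'
from h import *
print(arm.state()["ee_pos"],arm.state()["torque"])
a=capture("side")[130:310,240:420]; b=capture("top")[150:290,240:380]
save(np.hstack([cv2.resize(a,(400,400)),cv2.resize(b,(400,400))]),"i.png")
E
```

```text
t: 8.97
ee_pos: [0.5375, 0.0005, 0.1293]
orientation: [-0.001, 0.011, 1.0, 0.0]
force: [-6.9, 1.2, 12.5]
opening: 0.0296
grasp_force: 49.9
[0.53751225 0.00054726 0.12927361] [-0.16889723  1.43809998 -0.1119337 ]
```

View pics/i.png

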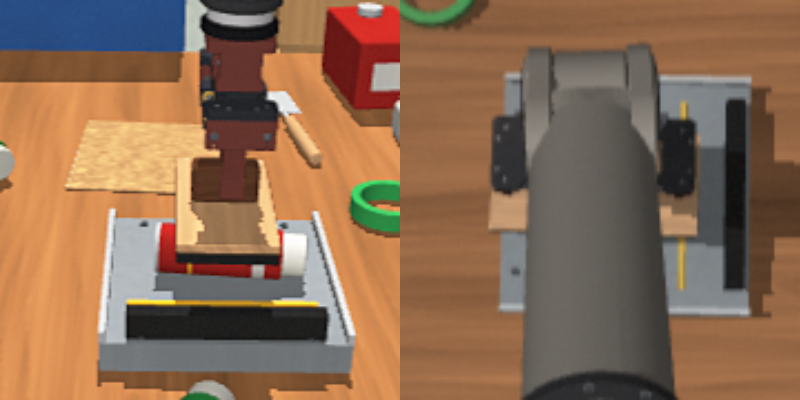

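The side crop shows the can under the sole, about 25 mm forward. The sole's front edge looks tilted (left about y 250, right about y 260), so I measure the tilt.

```bash
python3 - <<'E'
from h import *
im=capture("side"); st=arm.state(); y=st["ee_pos"][1]-0.1
old=cv2.imread("pics/h.png")[:,:400,::-1]
def edge(im,x0,x1,y0,y1,s,ox,oy,yp):
    h=cv2.cvtColor(np.ascontiguousarray(im),cv2.COLOR_RGB2HSV); V=h[...,2]
    P=[]
    for c in np.linspace(x0,x1,9).astype(int):
        r=np.where(V[y0:y1,c]<50)[0]
        if len(r): P.append((ox+(c+.5)/s-.5,oy+(y0+r.min()+.5)/s-.5,oy+(y0+r.max()+.5)/s-.5))
    P=np.array(P)
    for k in(1,2):
        o,d=ray("side",P[:,[0,k]]); X=o+d*((yp-o[1])/d[:,1])[:,None]
        f=np.polyfit(X[:,0],X[:,2],1); print("slope dz/dx",f[0].round(3),"z",X[:,2].round(4).tolist(),"x",X[[0,-1],0].round(3))
s=400/180
edge(old,190,276,160,190,s,240,130,.062-.1)
edge(im,323,364,236,252,1,0,0,y)
E
```

```text
slope dz/dx -0.006 z [0.1567, 0.1568, 0.1557, 0.1558, 0.1559, 0.1559, 0.156, 0.1561, 0.1561] x [0.492 0.577]
slope dz/dx -0.018 z [0.1491, 0.1492, 0.1482, 0.1482, 0.1483, 0.1483, 0.1484, 0.1474, 0.1474] x [0.493 0.578]
slope dz/dx -0.013 z [0.0976, 0.0952, 0.0952, 0.0952, 0.0953, 0.0953, 0.0953, 0.0953, 0.0953] x [0.486 0.574]
slope dz/dx 0.002 z [0.0878, 0.0878, 0.0878, 0.0879, 0.0879, 0.0879, 0.0879, 0.0879, 0.0879] x [0.487 0.574]
```

```bash
python3 -m handwheel '{"dp":[[-0.08,-0.4,0.03],[-0.14,-0.8,0.03],[-0.2,-1.2,0.03],[-0.24,-1.6,0.03],[-0.28,-2,0.03]],"roll":[0,0,0,0,0]}'
```

```text
t: 9.53
ee_pos: [0.5351, -0.0195, 0.1293]
orientation: [-0.0, 0.011, 1.0, 0.0]
force: [-4.6, 0.5, 7.7]
opening: 0.0299
grasp_force: 49.8
```

```bash
python3 -m handwheel '{"dp":[[-0.05,-0.4,0],[-0.1,-0.8,0],[-0.15,-1.2,0],[-0.2,-1.6,0],[-0.25,-2,0]],"roll":[0,0,0,0,0]}'
```

```text
t: 9.95
ee_pos: [0.5327, -0.0395, 0.1294]
orientation: [0.0, 0.011, 1.0, 0.0]
force: [-3.9, 0.3, 7.8]
opening: 0.0294
grasp_force: 49.8
```

```bash
python3 -m handwheel '{"dp":[[-0.05,-0.4,0],[-0.1,-0.8,0],[-0.15,-1.2,0],[-0.2,-1.6,0],[-0.22,-2,0]],"roll":[0,0,0,0,0]}'
```

```text
t: 10.37
ee_pos: [0.5304, -0.0595, 0.1294]
orientation: [-0.0, 0.011, 1.0, 0.0]
force: [-4.8, 0.4, 8.7]
opening: 0.0299
grasp_force: 49.8
```

```bash
python3 -m handwheel '{"dp":[[-0.03,-0.3,0],[-0.06,-0.6,0],[-0.1,-1,0]],"roll":[0,0,0]}'
```

```text
t: 10.62
ee_pos: [0.5293, -0.0693, 0.1294]
orientation: [-0.0, 0.011, 1.0, 0.0]
force: [-5.3, 0.6, 8.2]
opening: 0.0299
grasp_force: 49.8
```

```bash
python3 -m handwheel '{"dp":[[-0.03,-0.2,0],[-0.05,-0.4,0],[-0.06,-0.6,0]],"roll":[0,0,0]}'
```

```text
t: 10.87
ee_pos: [0.5285, -0.0755, 0.1294]
orientation: [-0.0, 0.011, 1.0, 0.0]
force: [-5.6, 0.5, 8.7]
opening: 0.0298
grasp_force: 49.8
```

```bash
python3 -m handwheel '{"dp":[[-0.02,-0.2,0],[-0.04,-0.4,0]],"roll":[0,0]}'
```

```text
t: 11.03
ee_pos: [0.5281, -0.0794, 0.1294]
orientation: [-0.0, 0.011, 1.0, 0.0]
force: [-6.0, 0.7, 10.1]
opening: 0.0302
grasp_force: 49.8
```

```bash
python3 -m handwheel '{"dp":[[-0.02,-0.2,0],[-0.03,-0.4,0]],"roll":[0,0]}'
```

```text
t: 11.2
ee_pos: [0.5277, -0.0834, 0.1294]
orientation: [-0.001, 0.011, 1.0, 0.0]
force: [-5.4, 0.8, 9.8]
opening: 0.0296
grasp_force: 49.8
```

```bash
python3 -m handwheel '{"dp":[[-0.01,-0.2,0],[-0.02,-0.4,0]],"roll":[0,0]}'
```

```text
t: 11.37
ee_pos: [0.5277, -0.0868, 0.1294]
orientation: [-0.0, 0.011, 1.0, 0.001]
force: [-4.8, 3.4, 9.3]
opening: 0.0298
grasp_force: 49.8
```

```bash
python3 -m handwheel '{"dp":[[0,-0.2,0],[0,-0.4,0]],"roll":[0,0]}'
```

```text
t: 11.53
ee_pos: [0.5284, -0.0902, 0.1296]
orientation: [0.0, 0.01, 1.0, 0.001]
force: [-4.8, 3.2, 10.0]
opening: 0.0296
grasp_force: 49.9
```

```bash
python3 -m handwheel '{"dp":[[0,-0.2,0],[0,-0.4,0]],"roll":[0,0]}'
```

```text
t: 11.7
ee_pos: [0.5285, -0.0939, 0.13]
orientation: [0.0, 0.01, 1.0, 0.001]
force: [-6.9, 4.8, 15.0]
opening: 0.03
grasp_force: 50.0
```

```bash
python3 -m handwheel '{"dp":[[0,-0.15,0.08],[0,-0.3,0.15]],"roll":[0,0]}'
```

```text
t: 11.87
ee_pos: [0.5281, -0.0975, 0.1309]
orientation: [0.0, 0.01, 1.0, 0.001]
force: [-2.8, 1.3, 4.1]
opening: 0.03
grasp_force: 50.0
```

```bash
python3 -m handwheel '{"dp":[[0,-0.15,0.03],[0,-0.3,0.06]],"roll":[0,0]}'
```

```text
t: 12.03
ee_pos: [0.528, -0.1008, 0.1312]
orientation: [-0.0, 0.011, 1.0, 0.0]
force: [-3.7, 1.6, 5.2]
opening: 0.03
grasp_force: 50.0
```

```bash
python3 -m handwheel '{"dp":[[0,-0.15,0.0],[0,-0.3,0.02]],"roll":[0,0]}'
```

```text
t: 12.2
ee_pos: [0.5281, -0.104, 0.1316]
orientation: [0.0, 0.011, 1.0, 0.0]
force: [-4.3, 2.0, 8.0]
opening: 0.0301
grasp_force: 50.0
```

```bash
python3 -m handwheel '{"dp":[[0,-0.15,0.02],[0,-0.3,0.04]],"roll":[0,0]}'
```

```text
t: 12.37
ee_pos: [0.5279, -0.1071, 0.1319]
orientation: [-0.0, 0.011, 1.0, 0.0]
force: [-4.9, 0.9, 6.5]
opening: 0.03
grasp_force: 50.0
```

```bash
python3 -m handwheel '{"dp":[[0,-0.15,0.02],[0,-0.3,0.04]],"roll":[0,0]}'
```

```text
t: 12.53
ee_pos: [0.5277, -0.1103, 0.1321]
orientation: [-0.0, 0.011, 1.0, 0.0]
force: [-4.8, 1.1, 4.2]
opening: 0.0297
grasp_force: 50.0
```

```bash
python3 -m handwheel '{"dp":[[0,-0.2,0],[0,-0.4,0]],"roll":[0,0]}'
```

```text
t: 12.7
ee_pos: [0.5275, -0.1143, 0.1323]
orientation: [-0.001, 0.011, 1.0, 0.0]
force: [-6.6, 1.8, 9.2]
opening: 0.0294
grasp_force: 50.0
```

```bash
python3 -m handwheel '{"dp":[[0,-0.2,0],[0,-0.4,0]],"roll":[0,0]}'
```

```text
t: 12.87
ee_pos: [0.5272, -0.1184, 0.1323]
orientation: [-0.001, 0.011, 1.0, 0.0]
force: [-8.4, 0.8, 10.4]
opening: 0.0296
grasp_force: 50.0
```

```bash
python3 -m handwheel '{"dp":[[0,-0.2,0],[0,-0.4,0]],"roll":[0,0]}'
```

```text
t: 13.03
ee_pos: [0.5269, -0.1224, 0.1323]
orientation: [-0.001, 0.011, 1.0, 0.0]
force: [-7.1, 1.2, 11.5]
opening: 0.0299
grasp_force: 50.0
```

```bash
python3 -m handwheel '{"dp":[[-0.04,-0.2,0],[-0.08,-0.4,0]],"roll":[0,0]}'
```

```text
t: 13.2
ee_pos: [0.5264, -0.1266, 0.1323]
orientation: [-0.001, 0.011, 1.0, 0.0]
force: [-5.4, -0.4, 8.1]
opening: 0.0297
grasp_force: 50.0
```

```bash
python3 -m handwheel '{"dp":[[-0.04,-0.2,0],[-0.08,-0.4,0]],"roll":[0,0]}'
```

```text
t: 13.37
ee_pos: [0.526, -0.1306, 0.1323]
orientation: [-0.0, 0.011, 1.0, 0.0]
force: [-3.3, 0.9, 6.5]
opening: 0.0298
grasp_force: 50.0
```

```bash
python3 -m handwheel '{"dp":[[-0.02,-0.2,0],[-0.03,-0.4,0]],"roll":[0,0]}'
```

```text
t: 13.53
ee_pos: [0.5256, -0.1347, 0.1322]
orientation: [-0.001, 0.011, 1.0, 0.0]
force: [-3.9, 0.6, 7.2]
opening: 0.0296
grasp_force: 50.0
```

```bash
python3 -m handwheel '{"dp":[[-0.02,-0.2,-0.01],[-0.03,-0.4,-0.02]],"roll":[0,0]}'
```

```text
t: 13.7
ee_pos: [0.5253, -0.1387, 0.132]
orientation: [-0.001, 0.011, 1.0, 0.0]
force: [-4.9, 0.1, 7.7]
opening: 0.03
grasp_force: 50.0
```

```bash
python3 -m handwheel '{"dp":[[-0.02,-0.15,-0.02],[-0.03,-0.3,-0.04]],"roll":[0,0]}'
```

```text
t: 13.87
ee_pos: [0.5251, -0.1418, 0.1318]
orientation: [-0.001, 0.011, 1.0, 0.0]
force: [-3.8, 0.1, 10.0]
opening: 0.0298
grasp_force: 50.0
```

```bash
python3 -m handwheel '{"dp":[[-0.02,-0.15,-0.02],[-0.03,-0.3,-0.04]],"roll":[0,0]}'
```

```text
t: 14.03
ee_pos: [0.5252, -0.145, 0.1316]
orientation: [-0.0, 0.011, 1.0, 0.0]
force: [-3.5, -1.0, 8.6]
opening: 0.0298
grasp_force: 50.0
```

```bash
python3 -m handwheel '{"dp":[[0,-0.15,-0.03],[0,-0.3,-0.05]],"roll":[0,0]}'
```

```text
t: 14.2
ee_pos: [0.5254, -0.1482, 0.1312]
orientation: [0.0, 0.011, 1.0, -0.0]
force: [-2.9, -1.7, 8.9]
opening: 0.0295
grasp_force: 50.0
```

```bash
python3 -m handwheel '{"dp":[[0,-0.15,-0.03],[0,-0.3,-0.06]],"roll":[0,0]}'
```

```text
t: 14.37
ee_pos: [0.5256, -0.1513, 0.1306]
orientation: [0.0, 0.011, 1.0, -0.0]
force: [-3.0, -0.9, 8.2]
opening: 0.0295
grasp_force: 50.0
```

```bash
python3 -m handwheel '{"dp":[[0,-0.15,-0.03],[0,-0.3,-0.06]],"roll":[0,0]}'
```

```text
t: 14.53
ee_pos: [0.5257, -0.1536, 0.1301]
orientation: [0.0, 0.011, 1.0, 0.0]
force: [-3.5, 1.4, 11.6]
opening: 0.0295
grasp_force: 50.0
```

```bash
python3 -m handwheel '{"dp":[[0,-0.15,-0.02],[0,-0.3,-0.03]],"roll":[0,0]}'
```

```text
t: 14.7
ee_pos: [0.5259, -0.1559, 0.1299]
orientation: [0.0, 0.011, 1.0, 0.001]
force: [-2.5, 3.0, 9.3]
opening: 0.0298
grasp_force: 50.0
```

```bash
python3 -m handwheel '{"dp":[[0,-0.15,-0.02],[0,-0.3,-0.03]],"roll":[0,0]}'
```

```text
t: 14.87
ee_pos: [0.526, -0.1581, 0.1296]
orientation: [0.001, 0.01, 1.0, 0.001]
force: [-3.1, 4.9, 10.5]
opening: 0.0298
grasp_force: 50.0
```

```bash
python3 -m handwheel '{"dp":[[0,-0.15,0],[0,-0.3,0]],"roll":[0,0]}'
```

```text
t: 15.03
ee_pos: [0.5263, -0.1607, 0.1294]
orientation: [0.001, 0.01, 1.0, 0.001]
force: [-1.6, 5.0, 6.9]
opening: 0.0297
grasp_force: 50.0
```

```bash
python3 -m handwheel '{"dp":[[0,-0.2,-0.02],[0,-0.4,-0.03],[0,-0.6,-0.03]],"roll":[0,0,0]}'
```

```text
t: 15.28
ee_pos: [0.527, -0.1668, 0.1292]
orientation: [0.002, 0.01, 1.0, 0.001]
force: [0.6, 3.6, 6.6]
opening: 0.0297
grasp_force: 50.0
```

```bash
python3 -m handwheel '{"dp":[[0,-0.2,0],[0,-0.4,0],[0,-0.6,0],[0,-0.8,0]],"roll":[0,0,0,0]}'
python3 - <<'E'
from h import *
a=capture("side")[200:310,270:410]; b=capture("top")[150:290,240:380]
save(np.hstack([cv2.resize(a,(509,400)),cv2.resize(b,(290,290)) if 0 else cv2.resize(b,(291,400))]),"j.png")
E
```

```text
t: 15.62
ee_pos: [0.5273, -0.1752, 0.1292]
orientation: [0.002, 0.01, 1.0, 0.001]
force: [0.8, 3.1, 5.7]
opening: 0.0297
grasp_force: 50.0
```

View pics/j.png

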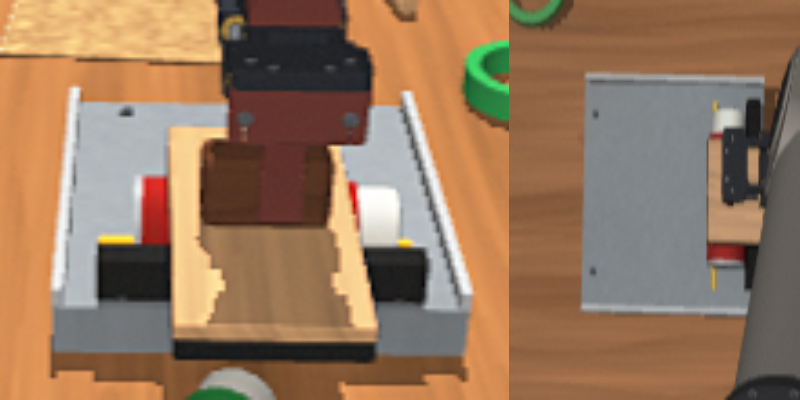

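The can lies in the nest behind the stop, with the yellow strip behind it. Lift straight up and check the can from above.

```bash
python3 -m handwheel '{"dp":[[0,0,0.2],[0,0,0.6],[0,0,1.5],[0,0,3],[0,0,5]],"roll":[0,0,0,0,0]}'; python3 -m handwheel '{"dp":[[-0.5,3.5,1],[-1,7,1],[-1.5,10.5,1],[-2,14,1],[-2.5,17.5,1]],"roll":[0,0,0,0,0]}'; python3 -m handwheel '{"dp":[[-0.4,3.5,0],[-0.8,7,0],[-1.2,10.5,0],[-1.6,14,0],[-2,17.5,0]],"roll":[0,0,0,0,0]}';  python3 -m handwheel '{"dp":[[-0.5,4,0],[-1,8,0],[-1,12,0],[-1.2,15.5,0],[-1.2,15.9,0]],"roll":[0,0,0,0,0]}'
python3 - <<'E'
from h import *
print(arm.state()["ee_pos"])
a=capture("top"); c=a[165:275,270:380]; save(cv2.resize(c,(550,550)),"k.png")
h=cv2.cvtColor(np.ascontiguousarray(c),cv2.COLOR_RGB2HSV).astype(int);H,S,V=h[...,0],h[...,1],h[...,2]
m=((H<8)|(H>172))&(S>150)&(V>70); v,u=np.where(m); P=plane("top",np.c_[u+270,v+165],.059)
r=cv2.minAreaRect((P[:,:2]*1000).astype(np.float32)); print(r, "nest ~ (527.7,-103.5)")
E
```

```text
t: 16.13
ee_pos: [0.5239, -0.1766, 0.1778]
orientation: [-0.002, 0.011, 1.0, 0.0]
force: [-0.4, -0.1, -2.6]
opening: 0.0293
grasp_force: 50.0
t: 16.55
ee_pos: [0.4997, -0.0005, 0.1888]
orientation: [0.0, 0.011, 1.0, -0.0]
force: [0.2, 0.5, -4.2]
opening: 0.03
grasp_force: 50.0
t: 16.97
ee_pos: [0.4798, 0.1746, 0.1888]
orientation: [0.0, 0.011, 1.0, -0.0]
force: [0.9, -0.0, -3.0]
opening: 0.0296
grasp_force: 50.0
t: 17.38
ee_pos: [0.4662, 0.3406, 0.1888]
orientation: [0.0, 0.007, 1.0, 0.002]
force: [-0.3, 1.9, -3.6]
opening: 0.0298
grasp_force: 50.0
[0.46617187 0.34058551 0.1887924 ]
((523.663818359375, -103.87763977050781), (48.204524993896484, 123.05049896240234), 89.3258285522461) nest ~ (527.7,-103.5)
```

View pics/k.png

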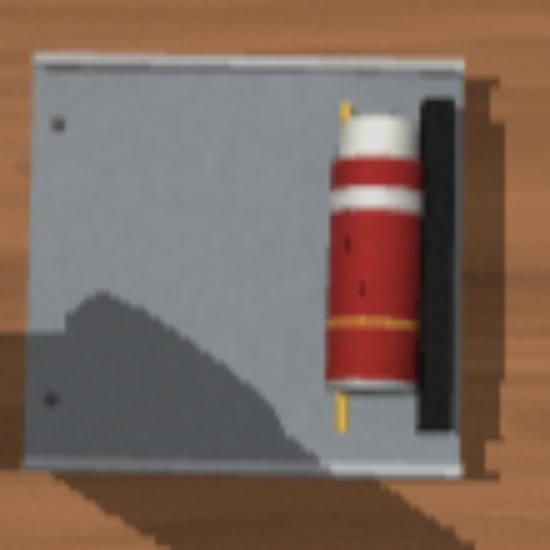

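The can sits square in the nest against the stop (measured centre y −0.104, axis within 0.02 rad). Now I set the float down on the mat.

```bash
python3 -m handwheel '{"dp":[[0.8,-0.3,-2.5],[0.8,-0.3,-6],[0.8,-0.3,-9.5],[0.8,-0.3,-12],[0.8,-0.3,-13.2]],"roll":[0,0,0,0,0]}'; python3 -m handwheel '{"dp":[[0,0,-0.1],[0,0,-0.2],[0,0,-0.3],[0,0,-0.4],[0,0,-0.4]],"roll":[0,0,0,0,0]}'
```

```text
t: 17.85
ee_pos: [0.475, 0.3263, 0.0531]
orientation: [-0.002, 0.012, 1.0, -0.002]
force: [0.5, -0.0, -2.6]
opening: 0.0298
grasp_force: 50.0
t: 18.27
ee_pos: [0.4771, 0.33, 0.0537]
orientation: [0.001, 0.011, 1.0, 0.001]
force: [-0.2, 0.6, -2.7]
opening: 0.0295
grasp_force: 50.0
```

```bash
python3 -m handwheel '{"dp":[[0,0,-0.1],[0,0,-0.2],[0,0,-0.3],[0,0,-0.3],[0,0,-0.3]],"roll":[0,0,0,0,0]}'
```

```text
t: 18.68
ee_pos: [0.4765, 0.3298, 0.05]
orientation: [0.0, 0.011, 1.0, 0.0]
force: [-1.9, -0.3, 5.7]
opening: 0.0295
grasp_force: 50.0
```

Contact (5.7 N). Release and retreat.

```bash
python3 -m handwheel '{"dp":[[0,0,0],[0,0,0],[0,0,0],[0,0,0],[0,0,0]],"roll":[0,0,0,0,0]}' -1; python3 -m handwheel '{"dp":[[0,0,0],[0,0,0],[0,0,0],[0,0,0],[0,0,0]],"roll":[0,0,0,0,0]}'; python3 -m handwheel '{"dp":[[0,0,1],[0,0,3],[0,0,6],[0,0,10],[0,0,14]],"roll":[0,0,0,0,0]}';python3 -m handwheel '{"dp":[[-1,3,1],[-2,6,1],[-3,9,1],[-4,12,1],[-4,12,1]],"roll":[0,0,0,0,0]}'; python3 -m handwheel '{"dp":[[0,0,0],[0,0,0],[0,0,0],[0,0,0],[0,0,0]],"roll":[0,0,0,0,0]}'
python3 - <<'E'
from h import *
a=capture("side")[130:310,240:420]; b=capture("top")[150:290,140:380]
save(np.hstack([cv2.resize(a,(350,350)),cv2.resize(b,(450,350))]),"l.png")
E
```

```text
t: 19.1
ee_pos: [0.4763, 0.3295, 0.0491]
orientation: [-0.0, 0.011, 1.0, 0.0]
force: [-0.2, -0.6, -0.2]
opening: 0.0599
grasp_force: 0.0
t: 19.52
ee_pos: [0.4763, 0.3295, 0.0493]
orientation: [0.0, 0.011, 1.0, 0.0]
force: [-0.5, -0.6, 0.3]
opening: 0.0871
grasp_force: 0.0
t: 19.93
ee_pos: [0.4757, 0.3289, 0.191]
orientation: [-0.001, 0.011, 1.0, -0.0]
force: [1.4, 0.8, -0.3]
opening: 0.0878
grasp_force: 0.0
t: 20.35
ee_pos: [0.4317, 0.4568, 0.2003]
orientation: [-0.001, 0.007, 1.0, 0.003]
force: [-1.3, 0.9, 0.5]
opening: 0.0879
grasp_force: 0.0
t: 20.77
ee_pos: [0.437, 0.4483, 0.1994]
orientation: [0.0, 0.012, 1.0, -0.0]
force: [0.9, -0.6, -0.2]
opening: 0.0875
grasp_force: 0.0
```

View pics/l.png

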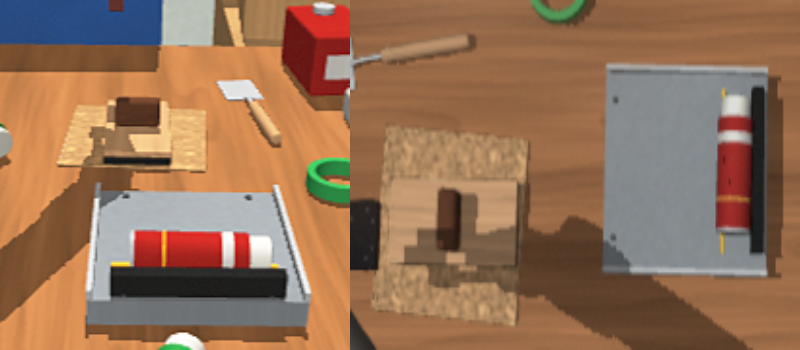

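The float stands flat on the mat, the can is square in the nest, and the gripper is clear.

```bash
python3 -c "
from cell import job
print(job.close_job())"
```

```text
the job is handed in; nothing more can be done
None
```

The job is handed in with no verdict returned: the last pictures show the can square in the nest and the float flat and released on the mat, though a sign slip early in the roll pressed the can to an estimated 25 N, above the 2 kg (about 20 N) you asked for but under the 30 N failure limit.

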